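Slide the lens mirror out of its slanted slot and set it on its stand

TASK

Take the small plate mirror, the taller of the two plates, by its top edge and slide it up out of its slanted slot in the rack, along the slot and without wrenching it. Carry it to the reclined stand and lower it, centred and leaning like the stand's back, until you feel it come to rest on the ledge, which may be set at any height; only then let go, so that it is left leaning on the stand. Do not push the glass hard or let it drop, and leave the short cover and the other things where they are.

Things in the scene. Friction and masses are not known exactly. Their poses are not given: they have to be found in the camera images.
- mirror: small frameless mirror plate, steel-bright on the +x face, white behind; 8 mm thick (its x), 100 wide (its y), 130 tall (its z), about 220 g. Origin: centre of the lower edge; z points up the plate to the top edge. It starts in one of the rack's two slots, so it leans 25 deg with its top towards the rack's -x; its upper 75 mm stand out of the slot
- cover: plain white lens-tray cover plate in the other slot, 8 mm thick (x), 86 wide (y), 84 tall (z), origin at the centre of its lower edge; stays where it is
- rack: fixed grey rack on the vanity top, foot 135 (x) by 130 (y) mm; origin at the centre of its underside, z up. Two slots, floors centred at x = -30 and +30 mm, y = 0, 22 mm up. Each slot runs up at 25 deg from vertical, leaning towards the rack's -x (direction -0.423, 0, 0.906), is 55 mm deep along that slope, 13 mm across and 104 mm wide in y; walls 5 mm thick, tops at most 77 mm up
- stand_back: leaning back of the fixed aluminium stand: two uprights 12 mm wide, 8 thick, 140 long, at y = +-38 mm, open between. Origin: middle of the foot of its front face, 14 mm above the vanity; z points up the slope (25 deg from vertical, towards -x like the slots), x straight out of the front face, y across. A mirror in place has its origin at x = 4 mm, y = 0, z = ledge height, axes parallel to these
- stand_mid (a point): point on the stand's front face 70 mm up the slope from the foot, at the middle. A black ledge slides on the uprights and is clamped anywhere with its top face 20 to 65 mm up the slope from the foot (not reported: feel for it). The ledge is 96 mm wide (soft-sprung: gives 1 mm per 2 N, 7 at most) and stands out 28 mm, with a lip 8 mm high at 23 to 28 mm
- mug: white ceramic mug, 76 mm across, 85 tall, handle at its +y; origin under its centre; bystander
- pill_box: steel pill box 50 x 36 x 20 mm; origin under its centre; bystander
- lens_case: blue twin lens case 30 x 62 x 18 mm; origin under its centre; bystander
- nail_clipper: aluminium nail clipper 56 x 12 x 11 mm; origin under its centre; bystander
Things that resemble listed ones, but are neither listed nor needed, are in the scene too. There is more than one size of the rack; the one meant has the size given above. What is shaped like the mirror but orange is not meant.

How it is judged:
By the outcome, as a careful person would: the job done as asked, in the order asked, and still so for the second after the job is handed in, with the robot touching nothing.
It also fails if it takes over 48 s, if anything falls off the work surface, if the arm or the gripper's body presses on something with over 40 N, if the wrist force passes 120 N, or if a joint passes its speed limit or range.

ROBOT

A 6-joint arm with a two-finger parallel gripper is mounted at the origin on the work surface. World frame = base frame: x ahead of the robot, y to its left, z up, the work surface at z = 0. Lengths are in m, angles in rad, forces in N, time in s.
With the tool pointing down it reaches from about 0.375 to 0.975 m from the base axis. Payload 3.8 kg.
Tool frame: the origin (TCP) lies at the very end of the fingers, on their centre line; the grasp point (between the pads) lies 19 mm behind it; z points along the fingers, y is the line along which they close (so a half turn about z gives the same grasp; the last joint's range is limited). The gripper opens to 85 mm and grips with 20 to 120 N. Pads are 22 mm wide; open, the fingers measure 114 mm over their backs; the gripper's body (76 mm by 85 mm) begins 54 mm behind the grasp point. The pads swing forward as they close: fully open they stand 13 mm farther back than shut.
Start: joints at [1.073, 0.264, 1.604, -0, 1.274, -0.037], TCP at [0.3, 0.605, 0.231] pointing down, gripper open.
Joint ranges: [-2.63, 2.63], [-0.94, 2.18], [0.31, 2.57], [-1.31, 4.45], [0, 2.66], [-2.55, 2.55]. Speed limits (rad/s): [2.57, 2.57, 3.14, 3.14, 3.14, 3.14].

INTERFACE

Orientations are given as a rotation vector (axis times angle).
In Python, from workcell import read_state, read_camera, calibration, finish_job gives the robot as it stands.
- The arm moves only by the tool step_arm, never from a script. Its argument "commands" is a list of rows, each an object of numbers: "fingers": the gripper's target within -1 to 1 (shut at 1, half-way at 0, fully open at -1); "dx", "dy", "dz": the shift along the tool's x, y, z in m; "roll": the turn about the tool's z in degrees. In form: [{"fingers": .., "dx": .., "dy": .., "dz": .., "roll": ..}, ...]. A call has 1 to 8 rows; each row is the pose to reach, as a shift and turn from the pose commanded when the call began, along the tool's axes at that moment; what a row does not reach only later rows make up. A row lasts 1/8 s, in which the tool goes at most 62.5 mm and 10.7 degrees, less where a joint would pass 70% of its speed; a pose out of reach is approached as far as the arm can. A call with a gripper value outside its range is refused whole. The fingers move at their own pace and stop on an object; "squeeze" is the grip in N (left out, the last holds). Time passes only in rows, so rows that repeat a pose let the fingers close. It gives the time, the measured TCP pose, the force, the opening and the grip force at its end, in the units of the state.
- read_state(): the state, without advancing time (a new reading comes with each control period).
- read_camera(name): name is "scene" or "top"; returns (picture, depth): 384x512x3 uint8, blue, green, red; 384x512 float32, m along the optical axis (not along the pixel's ray), 0 where there is no reading.
- calibration(name): a dict with "intrinsics" (3x3 intrinsics, pixels), "k1" (the pictures are not rectified: a ray, as slopes to the right and down, at radius r is drawn at 1 + k1 r^2 times it, then the intrinsics apply), "world_to_cam" (4x4, takes a point from world to camera coordinates). Camera axes: x right, y up, looking along -z (the intrinsics and any distortion apply to the point x, -y, -z); pixel columns grow to the right and rows downward; lengths in m; the calibration is good to about 2 mm. A picture is of the moment at which its call begins. calibration takes no time and is no camera call.
- finish_job(): hands the job in; it is judged then, once.
The state is a dict: "time": time; "q": joint angles; "joint_vel": joint speeds; "joint_torque": joint torques, N m; "tool_pos": TCP position; "tcp_rot": TCP orientation; "wrist_force": force on the tool from outside, world axes, zero at the start; "torque": the same for the moment, N m; "width": opening from 0.0 (shut) to 1.0 (fully open); "grip_force": force on a finger pad.
Only numpy, scipy, OpenCV 4.12 (cv2) and the standard library are available. Lean on these libraries where they do the work, as an engineer would, in place of code of your own. Each camera call takes 0.05 s, during which the arm holds its last target. There are 200 camera calls.

## Working session

There is one attempt and no reset: what is moved stays moved. The work goes in short steps, Python scripts to look and compute and a tool call to move; the robot and the scene stay as the last step left them, time stands still between calls to the robot, and variables do not carry over. Pictures are saved under pics/ and viewed, at most 13 in all, crops included, and the job is handed in when it is done.

Besides the shell and the picture viewer there is one more tool, called after "Request:" as name(argument=value, ...), one argument or row to a line, values as JSON. step_arm: Moves the arm, as the interface text tells. Its arguments: {"type":"object","properties":{"commands":{"type":"array","items":{"type":"object","properties":{"fingers":{"type":"number"},"dx":{"type":"number"},"dy":{"type":"number"},"dz":{"type":"number"},"roll":{"type":"number"}}}},"squeeze":{"type":"number"}},"required":["commands"]}

```bash
mkdir -p pics; cat > h.py <<'E'
import numpy as np, cv2
from workcell import *
from scipy.spatial.transform import Rotation as R
def pts(name,depth):
    c=calibration(name);K=np.array(c["intrinsics"]);T=np.linalg.inv(np.array(c["world_to_cam"]))
    h,w=depth.shape;u,v=np.meshgrid(np.arange(w,dtype=np.float64),np.arange(h,dtype=np.float64))
    p=cv2.undistortPoints(np.stack([u.ravel(),v.ravel()],1)[:,None],K,np.array([c["k1"],0,0,0.]))[:,0]
    d=depth.ravel().astype(float)
    P=np.stack([p[:,0]*d,-p[:,1]*d,-d],1)
    return (P@T[:3,:3].T+T[:3,3]).reshape(h,w,3)
E
python3 - <<'E'
from h import *
for n in("scene","top"):
    im,d=read_camera(n);cv2.imwrite(f"pics/{n}0.png",im);np.savez(f"{n}0.npz",im=im,d=d,P=pts(n,d))
    c=calibration(n);print(n,c["k1"],np.linalg.inv(np.array(c["world_to_cam"])).round(3).tolist(),c["intrinsics"])
s=read_state();print(s["tool_pos"],s["tcp_rot"],s["time"],s["width"],R.from_rotvec(s["tcp_rot"]).as_matrix().round(3))
E
```

```text
scene 0.0094363830273555 [[-0.757, -0.416, 0.504, 0.999], [0.654, -0.491, 0.576, 0.354], [0.008, 0.766, 0.643, 0.614], [0.0, 0.0, 0.0, 1.0]] [[349.45430671   0.         259.90841704]
 [  0.         349.45430671 193.55997293]
 [  0.           0.           1.        ]]
top -0.10184517159831394 [[0.015, 0.998, -0.066, 0.535], [-1.0, 0.015, 0.002, -0.132], [0.003, 0.066, 0.998, 1.034], [0.0, 0.0, 0.0, 1.0]] [[363.37167859   0.         254.54955771]
 [  0.         363.37167859 191.48349895]
 [  0.           0.           1.        ]]
[0.29985289 0.60401134 0.23005274] [-0.71727478 -3.05806849  0.0031431 ] 0.1 1.0009705321353524 [[-0.896  0.445 -0.001]
 [ 0.445  0.896 -0.002]
 [ 0.    -0.002 -1.   ]]
```

View pics/scene0.png

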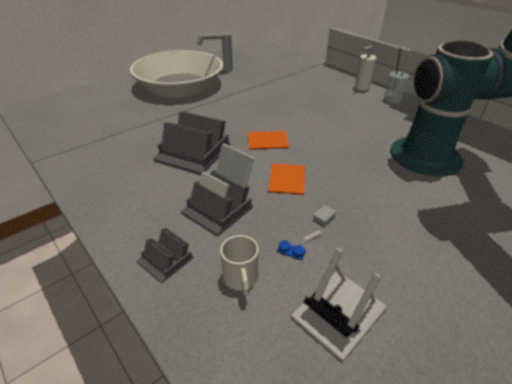

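View pics/top0.png

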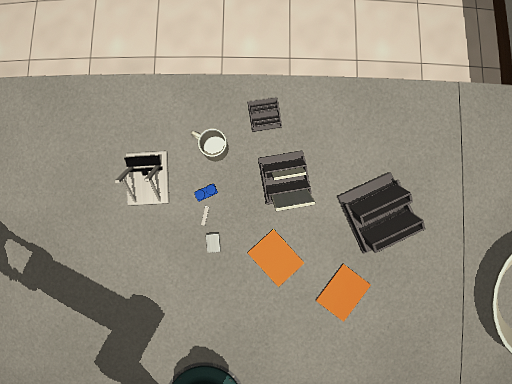

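The scene view shows the listed-size rack at (217,200) with the tall white plate at (237,165) and the short cover at (212,190). The top view shows the rack at (286,180), mirror top edge at (294,206), cover at (290,176), stand at (147,178).

Possible confusions (top view): the orange plates at (275,257) and (343,291), the large rack at (382,212), the small rack at (264,114), and the short cover at (290,176). I choose the tall plate at (294,203).

```bash
python3 - <<'E'
from h import *
t=np.load("top0.npz");s=np.load("scene0.npz")
a=cv2.resize(t["im"][135:220,245:330],None,fx=4.5,fy=4.5,interpolation=cv2.INTER_CUBIC)
b=cv2.resize(t["im"][135:220,105:190],None,fx=4.5,fy=4.5,interpolation=cv2.INTER_CUBIC)
cv2.imwrite("pics/crop1.png",np.hstack([a,b]))
a=cv2.resize(s["im"][135:240,170:270],None,fx=4,fy=4,interpolation=cv2.INTER_CUBIC)
b=cv2.resize(s["im"][245:360,290:390],None,fx=4,fy=4,interpolation=cv2.INTER_CUBIC)[:420]
cv2.imwrite("pics/crop2.png",np.hstack([a,b]))
P=t["P"]; 
print("table",np.median(P[230:300,100:180,2]))
for r in range(145,216,4): print(r,[ (round(P[r,c,0]*1000),round(P[r,c,1]*1000),round(P[r,c,2]*1000)) for c in (265,275,290,305,312)])
E
```

```text
table 0.0007880982354888655
145 [(738, -162, 0), (738, -191, 1), (739, -234, 1), (740, -278, -1), (741, -299, -3)]
149 [(725, -162, 4), (726, -191, 3), (727, -234, -1), (727, -277, 4), (729, -298, -1)]
153 [(714, -162, 1), (715, -191, 0), (713, -233, 13), (716, -278, 1), (716, -298, 2)]
157 [(700, -162, 14), (702, -191, 10), (702, -233, 14), (705, -278, 0), (706, -299, -4)]
161 [(689, -162, 12), (690, -191, 11), (688, -232, 26), (688, -273, 33), (693, -298, 0)]
165 [(676, -162, 27), (674, -189, 43), (673, -229, 57), (671, -267, 76), (682, -298, 0)]
169 [(660, -161, 61), (659, -187, 76), (661, -228, 64), (661, -268, 71), (670, -298, -1)]
173 [(648, -161, 74), (648, -188, 72), (647, -226, 87), (647, -264, 98), (659, -299, -4)]
177 [(637, -161, 73), (635, -186, 100), (636, -225, 94), (645, -275, 21), (647, -299, -3)]
181 [(632, -163, 10), (633, -191, 13), (633, -234, 11), (631, -272, 41), (636, -298, -1)]
185 [(619, -162, 35), (620, -190, 30), (619, -231, 43), (618, -269, 66), (624, -298, -1)]
189 [(608, -163, 35), (607, -189, 54), (607, -228, 67), (608, -269, 63), (613, -298, 0)]
193 [(597, -163, 35), (595, -188, 76), (596, -228, 70), (595, -266, 89), (601, -298, 1)]
197 [(587, -164, 12), (584, -188, 79), (584, -226, 93), (584, -263, 109), (583, -279, 118)]
201 [(576, -164, 4), (572, -186, 105), (573, -224, 116), (572, -260, 131), (572, -276, 140)]
205 [(565, -164, 1), (562, -185, 125), (562, -222, 137), (562, -258, 141), (567, -298, 3)]
209 [(553, -164, 1), (551, -185, 140), (554, -235, 5), (555, -278, 1), (555, -299, 0)]
213 [(542, -165, 1), (543, -193, 1), (543, -236, 1), (544, -278, 2), (544, -298, 2)]
```

View pics/crop1.png

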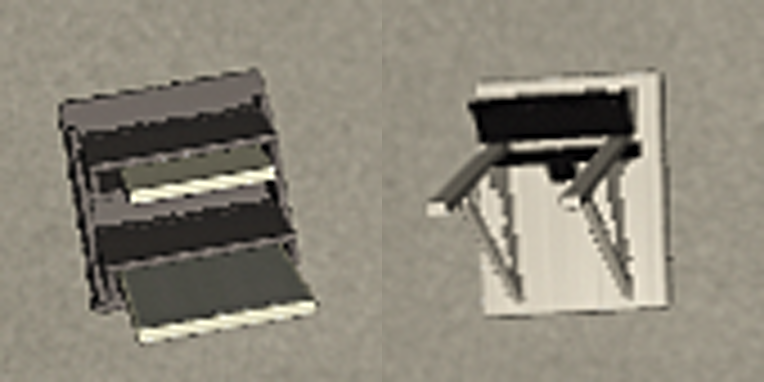

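View pics/crop2.png

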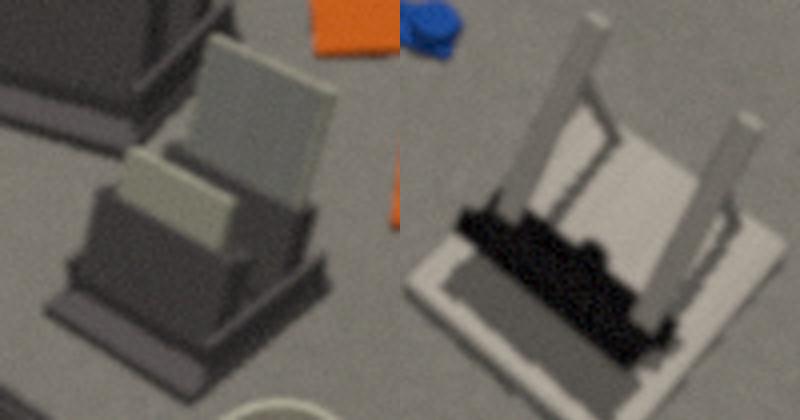

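The crops show the tall plate in the −x (robot-side) slot of the middle rack and the stand with upright tips at about (202,181) and (232,179) in the full top image. Both lean towards the robot.

```bash
cat >> h.py <<'E'
def ray(name,uv,z):
    c=calibration(name);K=np.array(c["intrinsics"]);T=np.linalg.inv(np.array(c["world_to_cam"]))
    p=cv2.undistortPoints(np.array(uv,float).reshape(-1,1,2),K,np.array([c["k1"],0,0,0.]))[:,0]
    d=np.c_[p[:,0],-p[:,1],-np.ones(len(p))]@T[:3,:3].T;o=T[:3,3]
    return o+d*((np.broadcast_to(z,len(p))-o[2])/d[:,2])[:,None]
def plane(Q):
    for _ in range(4):
        c=np.median(Q,0) if _==0 else Q.mean(0);n=np.linalg.svd(Q-Q.mean(0),full_matrices=False)[2][2]
        n*=np.sign(n[2]);r=(Q-Q.mean(0))@n;Q=Q[abs(r)<2.2*r.std()+1e-4]
    return Q.mean(0),n,r.std(),len(Q)
E
python3 - <<'E'
from h import *
t=np.load("top0.npz");s=np.load("scene0.npz")
for nm,D in(("top",t),("scene",s)):
    P=D["P"];m=(P[...,2]>.085)&(P[...,2]<.135)&(abs(P[...,0]-.575)<.04)&(abs(P[...,1]+.225)<.045)&(D["d"]>0)
    m=cv2.erode(m.astype(np.uint8),np.ones((3,3)))>0
    c,n,sd,k=plane(P[m]);print(nm,"face",c.round(4),n.round(3),sd.round(4),k,"tilt",np.degrees(np.arcsin(n[2])).round(1),"yaw",np.degrees(np.arctan2(n[1],n[0])).round(1))
# edge of the plate: bright cream strip in top
im=t["im"];hsv=im[195:215,270:322].min(2)
m=(hsv>150).astype(np.uint8);k,lab,st,ce=cv2.connectedComponentsWithStats(m);i=1+st[1:,4].argmax()
ys,xs=np.where(lab==i);box=cv2.boxPoints(cv2.minAreaRect(np.c_[xs+270,ys+195].astype(np.float32)))
print("strip px",box.round(1).tolist());W=ray("top",box,.139);print(W.round(4).tolist(),W.mean(0).round(4))
# cover strip too
# stand: base plate outline in top
g=(im[140:215,110:180].min(2)>140).astype(np.uint8);k,lab,st,ce=cv2.connectedComponentsWithStats(g);i=1+st[1:,4].argmax()
ys,xs=np.where(lab==i);box=cv2.boxPoints(cv2.minAreaRect(np.c_[xs+110,ys+140].astype(np.float32)))
print("base px",box.round(1).tolist(),ray("top",box,.01).round(4).tolist())
# upright points
for nm,D in(("top",t),("scene",s)):
    P=D["P"];m=(P[...,2]>.045)&(P[...,2]<.16)&(abs(P[...,0]-.6)<.12)&(abs(P[...,1]-.19)<.09)&(D["d"]>0)
    k,lab,st,ce=cv2.connectedComponentsWithStats(m.astype(np.uint8))
    for i in range(1,k):
        if st[i,4]>12: q=P[lab==i];print(nm,st[i].tolist(),"min",q.min(0).round(3),"max",q.max(0).round(3),"top pts",q[q[:,2]>q[:,2].max()-.008].mean(0).round(4))
E
```

```text
top face [ 0.5763 -0.2254  0.1104] [0.893 0.168 0.418] 0.0006 196 tilt 24.7 yaw 10.7
scene face [ 0.5765 -0.2224  0.1102] [0.889 0.169 0.425] 0.0011 496 tilt 25.1 yaw 10.8
strip px [[275.70001220703125, 208.0], [313.8999938964844, 201.39999389648438], [314.3999938964844, 204.10000610351562], [276.1000061035156, 210.6999969482422]]
[[0.5539, -0.1863, 0.139], [0.5715, -0.2808, 0.139], [0.5649, -0.282, 0.139], [0.5473, -0.1875, 0.139]] [ 0.5594 -0.2342  0.139 ]
base px [[124.9000015258789, 152.0], [166.0, 150.8000030517578], [167.5, 203.3000030517578], [126.4000015258789, 204.5]] [[0.7109, 0.2418, 0.01], [0.7153, 0.1216, 0.01], [0.5651, 0.1123, 0.01], [0.5597, 0.2312, 0.01]]
top [124, 155, 36, 10, 222] min [0.671 0.13  0.045] max [0.697 0.226 0.065] top pts [0.6885 0.1772 0.0589]
top [115, 167, 18, 29, 159] min [0.585 0.202 0.045] max [0.663 0.218 0.143] top pts [0.6158 0.2114 0.1397]
top [145, 166, 14, 28, 139] min [0.591 0.13  0.046] max [0.666 0.143 0.144] top pts [0.6213 0.1353 0.1397]
scene [314, 248, 29, 50, 423] min [0.593 0.131 0.045] max [0.669 0.145 0.142] top pts [0.6234 0.1377 0.1385]
scene [350, 273, 32, 53, 458] min [0.59  0.208 0.045] max [0.663 0.222 0.143] top pts [0.617  0.2141 0.139 ]
scene [303, 296, 50, 42, 510] min [0.669 0.132 0.045] max [0.698 0.228 0.061] top pts [0.6891 0.181  0.0574]
```

Request:
step_arm(
  commands=[
    {"fingers": -1, "dx": -0.04, "dy": -0.042, "roll": 8},
    {"fingers": -1, "dx": -0.08, "dy": -0.084, "roll": 16},
    {"fingers": -1, "dx": -0.12, "dy": -0.126, "roll": 24},
    {"fingers": -1, "dx": -0.16, "dy": -0.168, "roll": 32},
    {"fingers": -1, "dx": -0.2, "dy": -0.21, "roll": 40},
    {"fingers": -1, "dx": -0.24, "dy": -0.252, "roll": 48},
    {"fingers": -1, "dx": -0.28, "dy": -0.294, "roll": 53},
    {"fingers": -1, "dx": -0.32, "dy": -0.336, "roll": 53},
  ],
)

```text
invalid input
```

```bash
cat >> h.py <<'E'
def goto(x,y,z,yaw):  # prints move in tool axes; yaw = world heading wanted of tool y, deg
    s=read_state();M=R.from_rotvec(s["tcp_rot"]).as_matrix();d=M.T@(np.array([x,y,z])-s["tool_pos"])
    h=np.degrees(np.arctan2(M[1,1],M[0,1]))
    print("t",s["time"],"pos",s["tool_pos"].round(4) if hasattr(s["tool_pos"],"round") else s["tool_pos"],"zax",M[:,2].round(4),"head",h.round(2),"move",d.round(4),"roll",round(h-yaw,2),"F",np.round(s["wrist_force"],2),"w",round(s["width"],3),"g",np.round(s["grip_force"],1))
E
python3 - <<'E'
from h import *
goto(.5613,-.2347,.20,10.7)
s=np.load("scene0.npz");P=s["P"]
Q=[]
for y0 in(.138,.214):
    m=(P[...,2]>.06)&(P[...,2]<.135)&(abs(P[...,0]-.625)<.06)&(abs(P[...,1]-y0)<.014)&(s["d"]>0);q=P[m]
    Q.append(q);A=np.c_[np.ones(len(q)),q[:,2]];co=np.linalg.lstsq(A,q[:,:2],rcond=None)[0];print(len(q),co.round(4).tolist())
q=np.vstack(Q);c,n,sd,k=plane(q);print(c.round(4),n.round(3),sd,k,np.degrees(np.arcsin(n[2])),np.degrees(np.arctan2(n[1],n[0])))
E
```

```text
t 0.1 pos [0.2999 0.604  0.2301] zax [-0.001  -0.0018 -1.    ] head 63.6 move [-0.6071 -0.6349  0.0313] roll 52.9 F [ 1.47 -0.04  0.41] w 1.001 g 0.0
323 [[0.6693, 0.1431], [-0.3089, -0.0404]]
347 [[0.6763, 0.2179], [-0.4141, -0.0281]]
[0.6396 0.1801 0.0981] [0.902 0.073 0.425] 0.0011441057433816623 582 25.15655323359138 4.655548398767323
```

Request:
step_arm(
  commands=[
    {"fingers": -1, "dx": -0.04, "dy": -0.042, "dz": 0, "roll": 8},
    {"fingers": -1, "dx": -0.08, "dy": -0.084, "dz": 0, "roll": 16},
    {"fingers": -1, "dx": -0.12, "dy": -0.126, "dz": 0, "roll": 24},
    {"fingers": -1, "dx": -0.16, "dy": -0.168, "dz": 0, "roll": 32},
    {"fingers": -1, "dx": -0.2, "dy": -0.21, "dz": 0, "roll": 40},
    {"fingers": -1, "dx": -0.24, "dy": -0.252, "dz": 0, "roll": 48},
    {"fingers": -1, "dx": -0.28, "dy": -0.294, "dz": 0, "roll": 53},
    {"fingers": -1, "dx": -0.32, "dy": -0.336, "dz": 0, "roll": 53},
  ],
  squeeze=30,
)

```text
time: 1.1
tool_pos: [0.4373, 0.1595, 0.231]
tcp_rot: [2.007, 2.417, 0.0]
wrist_force: [1.6, -0.4, 0.4]
width: 1.004
grip_force: 0.0
```

```bash
python3 -c "
from h import *
goto(.5613,-.2347,.20,10.7)"
```

```text
t 1.1 pos [0.4373 0.1595 0.231 ] zax [ 0.  0. -1.] head 10.58 move [-0.4103  0.0495  0.0311] roll -0.12 F [ 1.61 -0.37  0.44] w 1.004 g 0.0
```

Request:
step_arm(
  commands=[
    {"fingers": -0.2, "dx": -0.06, "dy": 0.007, "dz": 0, "roll": 0},
    {"fingers": -0.2, "dx": -0.12, "dy": 0.014, "dz": 0, "roll": 0},
    {"fingers": -0.2, "dx": -0.18, "dy": 0.021, "dz": 0, "roll": 0},
    {"fingers": -0.2, "dx": -0.24, "dy": 0.028, "dz": 0, "roll": 0},
    {"fingers": -0.2, "dx": -0.3, "dy": 0.035, "dz": 0.01, "roll": 0},
    {"fingers": -0.2, "dx": -0.36, "dy": 0.042, "dz": 0.02, "roll": 0},
    {"fingers": -0.2, "dx": -0.41, "dy": 0.0495, "dz": 0.03, "roll": 0},
    {"fingers": -0.2, "dx": -0.4103, "dy": 0.0495, "dz": 0.04, "roll": 0},
  ],
)

```text
time: 2.1
tool_pos: [0.5618, -0.2361, 0.1901]
tcp_rot: [-2.011, -2.413, 0.001]
wrist_force: [-0.1, 0.7, -0.1]
width: 0.598
grip_force: 0.0
```

```bash
python3 - <<'E'
from h import *
for n in("scene","top"):
    im,d=read_camera(n);np.savez(n+"1.npz",im=im,d=d,P=pts(n,d))
    c=(im[100:240,170:300] if n=="scene" else im[150:240,230:350])
    cv2.imwrite(f"pics/{n}1.png",cv2.resize(c,None,fx=4,fy=4,interpolation=cv2.INTER_CUBIC))
goto(.5613,-.2347,.136,10.7)
E
```

```text
t 2.2 pos [ 0.5599 -0.2323  0.1888] zax [-0.0042  0.0025 -1.    ] head 10.53 move [-0.0028  0.0011  0.0528] roll -0.17 F [ 0.8  -0.21 -0.3 ] w 0.6 g 0.0
```

View pics/scene1.png

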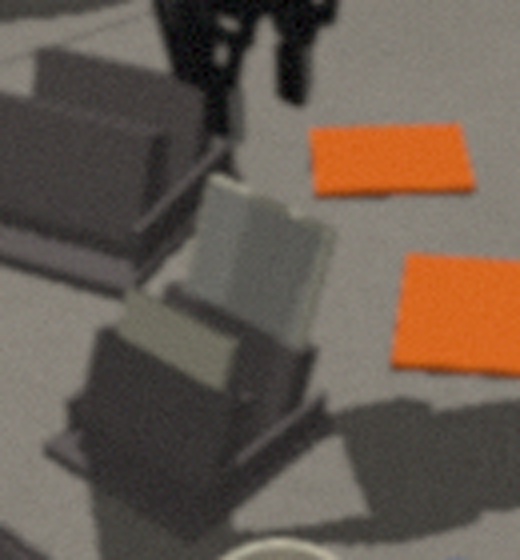

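Request:
step_arm(
  commands=[
    {"fingers": -0.2, "dx": 0, "dy": 0, "dz": 0.02, "roll": 0},
    {"fingers": -0.2, "dx": 0, "dy": 0, "dz": 0.04, "roll": 0},
    {"fingers": 0.2, "dx": 0, "dy": 0, "dz": 0.05, "roll": 0},
    {"fingers": 0.4, "dx": 0, "dy": 0, "dz": 0.055, "roll": 0},
    {"fingers": 0.5, "dx": 0, "dy": 0, "dz": 0.055, "roll": 0},
    {"fingers": 0.5, "dx": 0, "dy": 0, "dz": 0.055, "roll": 0},
    {"fingers": 0.5, "dx": 0, "dy": 0, "dz": 0.055, "roll": 0},
  ],
)

```text
time: 3.08
tool_pos: [0.562, -0.2332, 0.1371]
tcp_rot: [2.006, 2.416, 0.001]
wrist_force: [0.3, 0.0, -0.6]
width: 0.248
grip_force: 0.0
```

```bash
python3 - <<'E'
from h import *
goto(.5613,-.2347,.136,10.7)
for n in("scene","top"):
    im,d=read_camera(n);np.savez(n+"2.npz",im=im,d=d,P=pts(n,d))
    c=(im[125:205,195:285] if n=="scene" else im[160:240,240:330])
    cv2.imwrite(f"pics/{n}2.png",cv2.resize(c,None,fx=6,fy=6,interpolation=cv2.INTER_CUBIC))
goto(.5613,-.2347,.136,10.7)
E
```

```text
t 3.075 pos [ 0.562  -0.2332  0.1371] zax [ 1.3e-03 -6.0e-04 -1.0e+00] head 10.59 move [-0.0014 -0.001   0.0011] roll -0.11 F [ 0.33  0.04 -0.58] w 0.248 g 0.0
t 3.175 pos [ 0.5618 -0.2331  0.1369] zax [ 9.e-04 -4.e-04 -1.e+00] head 10.59 move [-0.0015 -0.0008  0.0009] roll -0.11 F [ 0.22 -0.13  0.08] w 0.247 g 0.0
```

View pics/scene2.png

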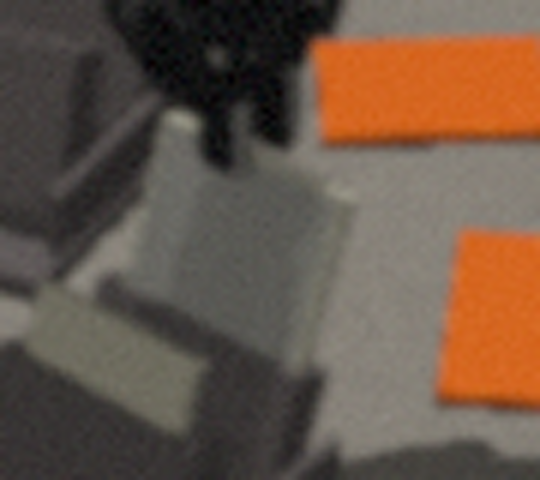

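Request:
step_arm(
  commands=[
    {"fingers": 0.6, "dx": 0, "dy": -0.001, "dz": 0.0015, "roll": 0},
    {"fingers": 0.7, "dx": 0, "dy": -0.001, "dz": 0.0015, "roll": 0},
    {"fingers": 0.8, "dx": 0, "dy": -0.001, "dz": 0.0015, "roll": 0},
    {"fingers": 0.9, "dx": 0, "dy": -0.001, "dz": 0.0015, "roll": 0},
    {"fingers": 1, "dx": 0, "dy": -0.001, "dz": 0.0015, "roll": 0},
    {"fingers": 1, "dx": 0, "dy": -0.001, "dz": 0.0015, "roll": 0},
  ],
  squeeze=40,
)

```text
time: 3.92
tool_pos: [0.5605, -0.233, 0.1348]
tcp_rot: [-2.007, -2.417, 0.0]
wrist_force: [-1.9, 0.4, 0.6]
width: 0.086
grip_force: 36.4
```

```bash
python3 -c "
from h import *
goto(.5613,-.2347,.136,10.7)"
```

```text
t 3.925 pos [ 0.5605 -0.233   0.1348] zax [-1.e-04  1.e-04 -1.e+00] head 10.6 move [-0.0018  0.0005 -0.0012] roll -0.1 F [-1.89  0.38  0.55] w 0.086 g 36.4
```

Request:
step_arm(
  commands=[
    {"fingers": 1, "dx": 0, "dy": 0, "dz": 0, "roll": 0},
    {"fingers": 1, "dx": 0, "dy": -0.00085, "dz": -0.0018, "roll": 0},
    {"fingers": 1, "dx": 0, "dy": -0.0025, "dz": -0.0054, "roll": 0},
    {"fingers": 1, "dx": 0, "dy": -0.0042, "dz": -0.009, "roll": 0},
    {"fingers": 1, "dx": 0, "dy": -0.0059, "dz": -0.0127, "roll": 0},
    {"fingers": 1, "dx": 0, "dy": -0.0085, "dz": -0.0181, "roll": 0},
  ],
  squeeze=70,
)

```text
time: 4.68
tool_pos: [0.5519, -0.2346, 0.1531]
tcp_rot: [-2.007, -2.417, 0.0]
wrist_force: [0.9, 0.9, -3.2]
width: 0.061
grip_force: 63.7
```

```bash
python3 - <<'E'
from h import *
goto(.5613,-.2347,.136,10.7)
for n in("scene","top"):
    im,d=read_camera(n);P=pts(n,d)
    m=(P[...,2]>.085)&(P[...,2]<.14)&(abs(P[...,0]-.572)<.045)&(abs(P[...,1]+.225)<.05)&(d>0)
    m=cv2.erode(m.astype(np.uint8),np.ones((3,3)))>0
    if n=="scene":
        c,nn,sd,k=plane(P[m]);print(n,c.round(4),nn.round(3),sd.round(4),k,"tilt",np.degrees(np.arcsin(nn[2])).round(1))
        cv2.imwrite("pics/scene3.png",cv2.resize(im[100:220,180:300],None,fx=4,fy=4,interpolation=cv2.INTER_CUBIC))
E
```

```text
t 4.675 pos [ 0.5519 -0.2346  0.1531] zax [-2.e-04  1.e-04 -1.e+00] head 10.6 move [-0.0019  0.0092  0.0171] roll -0.1 F [ 0.89  0.87 -3.18] w 0.061 g 63.7
scene [ 0.5757 -0.2252  0.1132] [0.891 0.167 0.423] 0.0011 589 tilt 25.0
```

View pics/scene3.png

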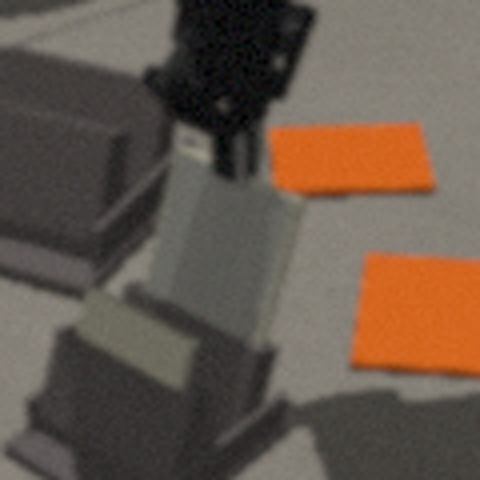

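The plate has come up with the gripper and still leans 25°, so I continue along the slot.

Request:
step_arm(
  commands=[
    {"fingers": 1, "dx": 0, "dy": -0.0025, "dz": -0.0054, "roll": 0},
    {"fingers": 1, "dx": 0, "dy": -0.0051, "dz": -0.0109, "roll": 0},
    {"fingers": 1, "dx": 0, "dy": -0.0076, "dz": -0.0163, "roll": 0},
    {"fingers": 1, "dx": 0, "dy": -0.0102, "dz": -0.0217, "roll": 0},
    {"fingers": 1, "dx": 0, "dy": -0.0127, "dz": -0.0272, "roll": 0},
    {"fingers": 1, "dx": 0, "dy": -0.0152, "dz": -0.0326, "roll": 0},
    {"fingers": 1, "dx": 0, "dy": -0.0178, "dz": -0.0381, "roll": 0},
    {"fingers": 1, "dx": 0, "dy": -0.0203, "dz": -0.0435, "roll": 0},
  ],
  squeeze=80,
)

```text
time: 5.78
tool_pos: [0.5318, -0.2384, 0.1966]
tcp_rot: [-2.007, -2.417, 0.0]
wrist_force: [0.4, 0.2, -2.7]
width: 0.05
grip_force: 75.4
```

Request:
step_arm(
  commands=[
    {"fingers": 1, "dx": 0, "dy": -0.004, "dz": -0.0087, "roll": 0},
    {"fingers": 1, "dx": 0, "dy": -0.0085, "dz": -0.0181, "roll": 0},
    {"fingers": 1, "dx": 0, "dy": -0.013, "dz": -0.028, "roll": 0},
    {"fingers": 1, "dx": 0, "dy": -0.013, "dz": -0.045, "roll": 0},
    {"fingers": 1, "dx": 0, "dy": -0.013, "dz": -0.065, "roll": 0},
    {"fingers": 1, "dx": 0, "dy": -0.013, "dz": -0.085, "roll": 0},
    {"fingers": 1, "dx": 0, "dy": -0.013, "dz": -0.085, "roll": 0},
  ],
)

```text
time: 6.65
tool_pos: [0.5211, -0.2415, 0.2848]
tcp_rot: [2.003, 2.413, 0.002]
wrist_force: [0.8, -0.7, -2.4]
width: 0.048
grip_force: 75.5
```

```bash
python3 - <<'E'
from h import *
goto(.55,-.24,.3,10.7)
tp=np.array(read_state()["tool_pos"])
for n in("scene","top"):
    im,d=read_camera(n);P=pts(n,d)
    m=(P[...,2]>tp[2]-.12)&(P[...,2]<tp[2]-.02)&(abs(P[...,0]-tp[0]-.03)<.07)&(abs(P[...,1]-tp[1])<.055)&(d>0)
    m=cv2.erode(m.astype(np.uint8),np.ones((3,3)))>0
    c,nn,sd,k=plane(P[m]);print(n,c.round(4),nn.round(3),sd.round(4),k,"tilt",np.degrees(np.arcsin(nn[2])).round(1),np.degrees(np.arctan2(nn[1],nn[0])).round(1))
    if n=="scene": cv2.imwrite("pics/scene4.png",im[:260,130:400])
E
```

```text
t 6.65 pos [ 0.5211 -0.2415  0.2848] zax [ 0.0051 -0.0026 -1.    ] head 10.61 move [-0.0039  0.0288 -0.0151] roll -0.09 F [ 0.77 -0.72 -2.36] w 0.048 g 75.5
scene [ 0.5468 -0.2335  0.2178] [0.938 0.177 0.299] 0.001 1235 tilt 17.4 10.7
top [ 0.54   -0.203   0.2133] [0.939 0.183 0.291] 0.0004 125 tilt 16.9 11.1
```

View pics/scene4.png

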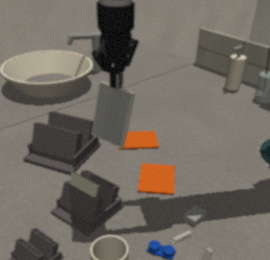

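The mirror is out of the rack and hangs above it at about (115,115) in the crop, now leaning 17° in the grip. I carry it to the stand and restore the lean there against the uprights.

Request:
step_arm(
  commands=[
    {"fingers": 1, "dx": 0.012, "dy": 0.006, "dz": 0, "roll": 0},
    {"fingers": 1, "dx": 0.035, "dy": 0.018, "dz": 0, "roll": 1},
    {"fingers": 1, "dx": 0.07, "dy": 0.036, "dz": 0, "roll": 2},
    {"fingers": 1, "dx": 0.11, "dy": 0.056, "dz": 0, "roll": 3},
    {"fingers": 1, "dx": 0.15, "dy": 0.077, "dz": 0, "roll": 4},
    {"fingers": 1, "dx": 0.19, "dy": 0.097, "dz": 0, "roll": 5},
    {"fingers": 1, "dx": 0.23, "dy": 0.117, "dz": 0, "roll": 6},
    {"fingers": 1, "dx": 0.27, "dy": 0.138, "dz": 0, "roll": 6},
  ],
)

```text
time: 7.75
tool_pos: [0.6048, 0.0525, 0.2801]
tcp_rot: [-2.129, -2.308, 0.002]
wrist_force: [-0.7, -0.9, -2.5]
width: 0.046
grip_force: 75.5
```

```bash
python3 -c "
from h import *
goto(.645,.178,.285,4.6)"
```

```text
t 7.75 pos [0.6048 0.0525 0.2801] zax [-2.2e-03  4.0e-04 -1.0e+00] head 4.62 move [ 0.1219  0.0502 -0.005 ] roll 0.02 F [-0.66 -0.85 -2.54] w 0.046 g 75.5
```

Request:
step_arm(
  commands=[
    {"fingers": 1, "dx": 0.035, "dy": 0.015, "dz": 0, "roll": 0},
    {"fingers": 1, "dx": 0.07, "dy": 0.03, "dz": 0, "roll": 0},
    {"fingers": 1, "dx": 0.1, "dy": 0.042, "dz": 0, "roll": 0},
    {"fingers": 1, "dx": 0.118, "dy": 0.049, "dz": 0, "roll": 0},
    {"fingers": 1, "dx": 0.121, "dy": 0.05, "dz": 0, "roll": 0},
    {"fingers": 1, "dx": 0.121, "dy": 0.05, "dz": 0, "roll": 0},
    {"fingers": 1, "dx": 0.121, "dy": 0.05, "dz": 0, "roll": 0},
  ],
)

```text
time: 8.62
tool_pos: [0.6454, 0.1735, 0.2815]
tcp_rot: [2.132, 2.307, -0.001]
wrist_force: [-0.6, -0.2, -3.3]
width: 0.046
grip_force: 75.5
```

```bash
cat >> h.py <<'E'
def mirror(name="scene"):
    im,d=read_camera(name);P=pts(name,d);tp=np.array(read_state()["tool_pos"])
    m=(P[...,2]>tp[2]-.11)&(P[...,2]<tp[2]-.015)&(abs(P[...,0]-tp[0]-.03)<.06)&(abs(P[...,1]-tp[1])<.065)&(d>0)
    c,n,sd,k=plane(P[cv2.erode(m.astype(np.uint8),np.ones((3,3)))>0])
    m=m&(abs((P-c)@n)<.004);k_,lab,st,_=cv2.connectedComponentsWithStats(m.astype(np.uint8));i=1+st[1:,4].argmax();q=P[lab==i]
    yw=np.arctan2(n[1],n[0]);yd=np.array([-np.sin(yw),np.cos(yw),0]);l=(q-tp)@yd
    print(name,c.round(4),n.round(3),sd.round(4),k,"tilt",np.degrees(np.arcsin(n[2])).round(1),"yaw",np.degrees(yw).round(1),"lat",np.percentile(l,[1,99]).round(4),"mid",(np.percentile(l,[1,99]).mean()).round(4))
    return im,c,n
E
python3 - <<'E'
from h import *
im,c,n=mirror();goto(.645,.178,.285,4.6)
cv2.imwrite("pics/scene5.png",cv2.resize(im[120:360,230:430],None,fx=2.4,fy=2.4))
E
```

```text
scene [0.6688 0.1786 0.2212] [0.953 0.088 0.291] 0.0008 3334 tilt 16.9 yaw 5.3 lat [-0.0494  0.0496] mid 0.0001
t 8.675 pos [0.6454 0.1735 0.2816] zax [ 0.e+00 -3.e-04 -1.e+00] head 4.53 move [ 0.0045 -0.0001 -0.0034] roll -0.07 F [ 0.07  0.04 -2.95] w 0.051 g 75.5
```

View pics/scene5.png

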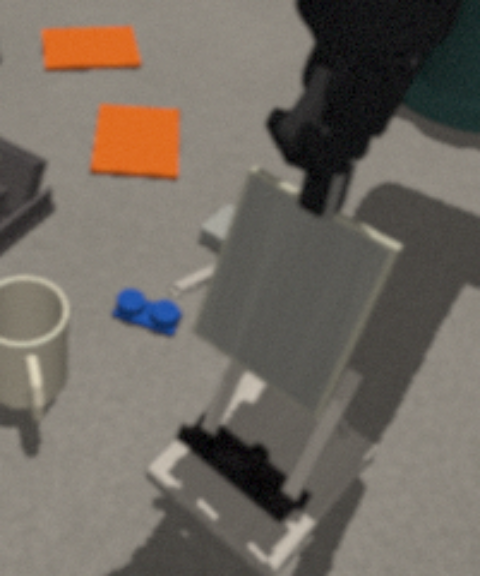

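Request:
step_arm(
  commands=[
    {"fingers": 1, "dx": 0.0032, "dy": -0.004, "dz": 0.01, "roll": 0},
    {"fingers": 1, "dx": 0.0032, "dy": -0.008, "dz": 0.03, "roll": 0},
    {"fingers": 1, "dx": 0.0032, "dy": -0.013, "dz": 0.05, "roll": 0},
    {"fingers": 1, "dx": 0.0032, "dy": -0.013, "dz": 0.068, "roll": 0},
    {"fingers": 1, "dx": 0.0032, "dy": -0.013, "dz": 0.082, "roll": 0},
    {"fingers": 1, "dx": 0.0032, "dy": -0.013, "dz": 0.0885, "roll": 0},
    {"fingers": 1, "dx": 0.0032, "dy": -0.013, "dz": 0.0885, "roll": 0},
    {"fingers": 1, "dx": 0.0032, "dy": -0.013, "dz": 0.0885, "roll": 0},
  ],
)

```text
time: 9.68
tool_pos: [0.6331, 0.177, 0.1938]
tcp_rot: [2.13, 2.308, 0.002]
wrist_force: [0.3, -0.2, -2.8]
width: 0.051
grip_force: 75.5
```

```bash
python3 - <<'E'
from h import *
mirror();goto(.618,.1744,.193,4.6);goto(.598,.1727,.1865,4.6)
E
```

```text
scene [0.6564 0.1817 0.1337] [0.952 0.093 0.29 ] 0.0008 2431 tilt 16.9 yaw 5.6 lat [-0.0495  0.0494] mid -0.0001
t 9.725 pos [0.6331 0.177  0.194 ] zax [ 1.9e-03  4.0e-04 -1.0e+00] head 4.6 move [-0.0014 -0.0153  0.001 ] roll 0.0 F [ 0.38 -0.05 -3.8 ] w 0.045 g 75.5
t 9.725 pos [0.6331 0.177  0.194 ] zax [ 1.9e-03  4.0e-04 -1.0e+00] head 4.6 move [-0.0015 -0.0353  0.0074] roll 0.0 F [ 0.38 -0.05 -3.8 ] w 0.045 g 75.5
```

Request:
step_arm(
  commands=[
    {"fingers": 1, "dx": -0.001, "dy": -0.006, "dz": 0, "roll": 0.8},
    {"fingers": 1, "dx": -0.001, "dy": -0.011, "dz": 0, "roll": 0.8},
    {"fingers": 1, "dx": -0.001, "dy": -0.014, "dz": 0, "roll": 0.8},
    {"fingers": 1, "dx": -0.001, "dy": -0.0165, "dz": 0.0005, "roll": 0.8},
    {"fingers": 1, "dx": -0.001, "dy": -0.019, "dz": 0.001, "roll": 0.8},
    {"fingers": 1, "dx": -0.001, "dy": -0.0215, "dz": 0.002, "roll": 0.8},
    {"fingers": 1, "dx": -0.001, "dy": -0.0215, "dz": 0.002, "roll": 0.8},
  ],
)

```text
time: 10.6
tool_pos: [0.6111, 0.1742, 0.1911]
tcp_rot: [2.146, 2.294, 0.001]
wrist_force: [1.6, 0.0, -1.6]
width: 0.046
grip_force: 77.6
```

```bash
python3 - <<'E'
from h import *
mirror();goto(.598,.1727,.1865,4.6)
E
```

```text
scene [0.6389 0.1788 0.1307] [0.934 0.08  0.348] 0.0008 2604 tilt 20.4 yaw 4.9 lat [-0.0499  0.0495] mid -0.0002
t 10.65 pos [0.6112 0.1742 0.1912] zax [ 8.e-04  1.e-04 -1.e+00] head 3.8 move [-0.0006 -0.0133  0.0047] roll -0.8 F [ 1.11  0.52 -2.  ] w 0.053 g 77.6
```

Request:
step_arm(
  commands=[
    {"fingers": 1, "dx": 0, "dy": -0.0025, "dz": 0.0008, "roll": 0},
    {"fingers": 1, "dx": 0, "dy": -0.005, "dz": 0.0017, "roll": 0},
    {"fingers": 1, "dx": 0, "dy": -0.0075, "dz": 0.0026, "roll": 0},
    {"fingers": 1, "dx": 0, "dy": -0.01, "dz": 0.0035, "roll": 0},
    {"fingers": 1, "dx": 0, "dy": -0.012, "dz": 0.0045, "roll": 0},
    {"fingers": 1, "dx": 0, "dy": -0.012, "dz": 0.0045, "roll": 0},
  ],
)

```text
time: 11.4
tool_pos: [0.6012, 0.1735, 0.1874]
tcp_rot: [2.144, 2.291, 0.007]
wrist_force: [6.2, 0.8, -2.9]
width: 0.042
grip_force: 81.7
```

```bash
python3 - <<'E'
from h import *
im,c,n=mirror();goto(.598,.1727,.1865,4.6)
F=np.array([.6396,.1801,.0981]);N=np.array([.903,.073,.4226]);print("front gap to stand face at c (expect .008):",((c-F)@N).round(4))
E
```

```text
scene [0.6361 0.1787 0.1263] [0.899 0.077 0.432] 0.0009 2792 tilt 25.6 yaw 4.9 lat [-0.05    0.0492] mid -0.0004
t 11.45 pos [0.6012 0.1735 0.1875] zax [ 5.7e-03  7.0e-04 -1.0e+00] head 3.8 move [-0.0006 -0.0033  0.001 ] roll -0.8 F [ 6.61  0.64 -2.73] w 0.049 g 81.7
front gap to stand face at c (expect .008): 0.0087
```

Request:
step_arm(
  commands=[
    {"fingers": 1, "dx": 0, "dy": 0.0015, "dz": 0.0005, "roll": 0},
    {"fingers": 1, "dx": 0, "dy": 0.0035, "dz": 0.0028, "roll": 0},
    {"fingers": 1, "dx": 0, "dy": 0.0052, "dz": 0.0064, "roll": 0},
    {"fingers": 1, "dx": 0, "dy": 0.0069, "dz": 0.01, "roll": 0},
    {"fingers": 1, "dx": 0, "dy": 0.0086, "dz": 0.0136, "roll": 0},
    {"fingers": 1, "dx": 0, "dy": 0.0103, "dz": 0.0172, "roll": 0},
    {"fingers": 1, "dx": 0, "dy": 0.0103, "dz": 0.0172, "roll": 0},
  ],
)

```text
time: 12.32
tool_pos: [0.6104, 0.1741, 0.1692]
tcp_rot: [2.146, 2.293, 0.003]
wrist_force: [7.4, 0.5, 1.5]
width: 0.044
grip_force: 82.5
```

```bash
cat >> h.py <<'E'
def stat():
    im,c,n=mirror();F=np.array([.6396,.1801,.0981]);N=np.array([.903,.073,.4226]);print("gap",((c-F)@N).round(4))
    s=read_state();O=np.array([.6789,.1792,.014]);u=np.array([-.4212,-.0339,.9063]);print("s est",((np.array(s["tool_pos"])+[0,0,.004]-O)@u-.13).round(4));goto(.598,.1727,.1865,4.6)
    return im
E
python3 -c "
from h import *
stat()"
```

```text
scene [0.6442 0.1791 0.1086] [0.904 0.076 0.422] 0.0009 2669 tilt 24.9 yaw 4.8 lat [-0.0499  0.0492] mid -0.0004
gap 0.0085
s est 0.0433
t 12.375 pos [0.6104 0.1741 0.1692] zax [ 2.2e-03  4.0e-04 -1.0e+00] head 3.8 move [-0.0006 -0.0124 -0.0173] roll -0.8 F [6.06 1.5  1.09] w 0.046 g 82.5
```

Request:
step_arm(
  commands=[
    {"fingers": 1, "dx": 0, "dy": 0.001, "dz": -0.0005, "roll": 0},
    {"fingers": 1, "dx": 0, "dy": 0.002, "dz": -0.001, "roll": 0},
    {"fingers": 1, "dx": 0, "dy": 0.002, "dz": -0.001, "roll": 0},
  ],
)

```text
time: 12.75
tool_pos: [0.6105, 0.1741, 0.1692]
tcp_rot: [-2.146, -2.293, 0.002]
wrist_force: [3.6, 0.6, -0.1]
width: 0.047
grip_force: 82.0
```

```bash
python3 -c "
from h import *
stat()"
```

```text
scene [0.6443 0.1791 0.1083] [0.903 0.078 0.422] 0.0009 2715 tilt 24.9 yaw 4.9 lat [-0.0501  0.0492] mid -0.0005
gap 0.0085
s est 0.0433
t 12.8 pos [0.6105 0.1741 0.1692] zax [-2.e-03 -2.e-04 -1.e+00] head 3.8 move [-0.0006 -0.0126 -0.0173] roll -0.8 F [ 3.16  0.92 -1.2 ] w 0.047 g 81.9
```

Request:
step_arm(
  commands=[
    {"fingers": 1, "dx": 0, "dy": 0.0015, "dz": 0.0016, "roll": 0},
    {"fingers": 1, "dx": 0, "dy": 0.0023, "dz": 0.0034, "roll": 0},
    {"fingers": 1, "dx": 0, "dy": 0.0031, "dz": 0.0052, "roll": 0},
    {"fingers": 1, "dx": 0, "dy": 0.004, "dz": 0.007, "roll": 0},
    {"fingers": 1, "dx": 0, "dy": 0.004, "dz": 0.007, "roll": 0},
  ],
)

```text
time: 13.42
tool_pos: [0.6151, 0.1743, 0.1626]
tcp_rot: [-2.146, -2.294, 0.001]
wrist_force: [2.7, 1.1, -2.5]
width: 0.046
grip_force: 81.1
```

```bash
python3 -c "
from h import *
stat()"
```

```text
scene [0.648  0.1793 0.1019] [0.909 0.077 0.41 ] 0.0009 2605 tilt 24.2 yaw 4.9 lat [-0.0501  0.0491] mid -0.0005
gap 0.0091
s est 0.0354
t 13.475 pos [0.6152 0.1743 0.1627] zax [-4.e-04 -2.e-04 -1.e+00] head 3.8 move [-0.0005 -0.0173 -0.0238] roll -0.8 F [ 1.87 -0.24 -2.79] w 0.046 g 81.0
```

Request:
step_arm(
  commands=[
    {"fingers": 1, "dx": 0, "dy": 0.0006, "dz": 0.0014, "roll": 0},
    {"fingers": 1, "dx": 0, "dy": 0.0012, "dz": 0.0027, "roll": 0},
    {"fingers": 1, "dx": 0, "dy": 0.0018, "dz": 0.004, "roll": 0},
    {"fingers": 1, "dx": 0, "dy": 0.0018, "dz": 0.004, "roll": 0},
  ],
)

```text
time: 13.98
tool_pos: [0.6171, 0.1745, 0.159]
tcp_rot: [-2.147, -2.294, 0.0]
wrist_force: [2.2, 0.0, -1.3]
width: 0.049
grip_force: 81.3
```

```bash
python3 -c "
from h import *
stat()"
```

```text
scene [0.6499 0.1794 0.098 ] [0.909 0.077 0.409] 0.0009 2619 tilt 24.1 yaw 4.9 lat [-0.0499  0.049 ] mid -0.0005
gap 0.0092
s est 0.0313
t 14.025 pos [0.6171 0.1745 0.159 ] zax [-1.e-04 -0.e+00 -1.e+00] head 3.8 move [-0.0005 -0.0192 -0.0275] roll -0.8 F [ 1.48  1.23 -0.97] w 0.046 g 81.2
```

Request:
step_arm(
  commands=[
    {"fingers": 1, "dx": 0, "dy": 0.0004, "dz": 0.0009, "roll": 0},
    {"fingers": 1, "dx": 0, "dy": 0.0008, "dz": 0.0018, "roll": 0},
    {"fingers": 1, "dx": 0, "dy": 0.0008, "dz": 0.0018, "roll": 0},
  ],
)

```text
time: 14.4
tool_pos: [0.6179, 0.1746, 0.1573]
tcp_rot: [-2.147, -2.294, 0.0]
wrist_force: [2.0, 0.8, -1.1]
width: 0.049
grip_force: 81.3
```

```bash
python3 -c "
from h import *
im=stat()
cv2.imwrite('pics/scene6.png',cv2.resize(im[200:350,270:400],None,fx=4,fy=4,interpolation=cv2.INTER_CUBIC))"
```

```text
scene [0.6507 0.1794 0.0964] [0.909 0.077 0.409] 0.0009 2596 tilt 24.2 yaw 4.8 lat [-0.05   0.049] mid -0.0005
gap 0.0092
s est 0.0294
t 14.45 pos [0.6179 0.1746 0.1573] zax [-0. -0. -1.] head 3.8 move [-0.0005 -0.0199 -0.0292] roll -0.8 F [ 3.29 -0.33 -1.66] w 0.046 g 81.3
```

View pics/scene6.png

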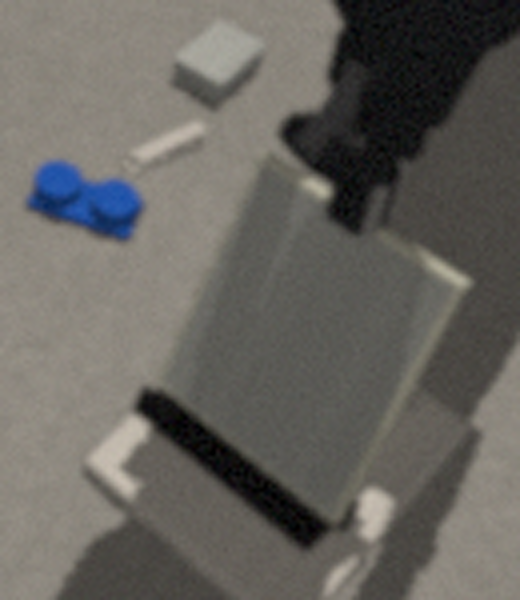

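The plate's lower edge is now just behind the ledge lip ((150,395) to (345,520)) and centred on it. The forces show no clear contact yet, so I keep lowering.

Request:
step_arm(
  commands=[
    {"fingers": 1, "dx": 0, "dy": 0.0004, "dz": 0.0009, "roll": 0},
    {"fingers": 1, "dx": 0, "dy": 0.0008, "dz": 0.0018, "roll": 0},
    {"fingers": 1, "dx": 0, "dy": 0.0008, "dz": 0.0018, "roll": 0},
  ],
)

```text
time: 14.82
tool_pos: [0.6187, 0.1746, 0.1558]
tcp_rot: [2.147, 2.294, -0.0]
wrist_force: [1.2, -0.4, 1.1]
width: 0.047
grip_force: 81.9
```

Request:
step_arm(
  commands=[
    {"fingers": 1, "dx": 0, "dy": 0.0004, "dz": 0.0009, "roll": 0},
    {"fingers": 1, "dx": 0, "dy": 0.0006, "dz": 0.0014, "roll": 0},
    {"fingers": 1, "dx": 0, "dy": 0.0006, "dz": 0.0014, "roll": 0},
  ],
)

```text
time: 15.2
tool_pos: [0.6193, 0.1746, 0.1545]
tcp_rot: [2.147, 2.294, 0.0]
wrist_force: [-1.0, -1.3, 3.8]
width: 0.044
grip_force: 82.6
```

Contact with the ledge is clear: the vertical force rose from −1.7 to +3.8 N. I ease back 1 mm, then open gently.

Request:
step_arm(
  commands=[
    {"fingers": 1, "dx": 0, "dy": -0.0004, "dz": -0.0009, "roll": 0},
    {"fingers": 1, "dx": 0, "dy": -0.0004, "dz": -0.0009, "roll": 0},
    {"fingers": 1, "dx": 0, "dy": -0.0004, "dz": -0.0009, "roll": 0},
  ],
  squeeze=30,
)

```text
time: 15.58
tool_pos: [0.6188, 0.1746, 0.155]
tcp_rot: [-2.147, -2.294, 0.0]
wrist_force: [0.0, -0.9, 2.4]
width: 0.044
grip_force: 82.1
```

```bash
python3 -c "
from h import *
im=stat()"
```

```text
scene [0.6516 0.1792 0.0942] [0.909 0.078 0.41 ] 0.0009 2575 tilt 24.2 yaw 4.9 lat [-0.0499  0.049 ] mid -0.0004
gap 0.0091
s est 0.0268
t 15.625 pos [0.6188 0.1746 0.155 ] zax [-1.e-04 -1.e-04 -1.e+00] head 3.8 move [-0.0005 -0.0209 -0.0315] roll -0.8 F [ 0.3  -0.27  1.86] w 0.049 g 82.1
```

Request:
step_arm(
  commands=[
    {"fingers": 1, "dx": 0, "dy": -0.0003, "dz": -0.0007, "roll": 0},
    {"fingers": 0.9, "dx": 0, "dy": -0.0003, "dz": -0.0007, "roll": 0},
    {"fingers": 0.86, "dx": 0, "dy": -0.0003, "dz": -0.0007, "roll": 0},
    {"fingers": 0.82, "dx": 0, "dy": -0.0003, "dz": -0.0007, "roll": 0},
    {"fingers": 0.76, "dx": 0, "dy": -0.0003, "dz": -0.0007, "roll": 0},
    {"fingers": 0.7, "dx": 0, "dy": -0.0003, "dz": -0.0007, "roll": 0},
    {"fingers": 0.6, "dx": 0, "dy": -0.0003, "dz": -0.0007, "roll": 0},
    {"fingers": 0.5, "dx": 0, "dy": -0.0003, "dz": -0.0007, "roll": 0},
  ],
)

```text
time: 16.62
tool_pos: [0.6185, 0.1746, 0.1558]
tcp_rot: [-2.147, -2.294, -0.0]
wrist_force: [0.3, 0.8, -0.4]
width: 0.246
grip_force: 0.0
```

```bash
python3 -c "
from h import *
im=stat()"
```

```text
scene [0.6504 0.1791 0.0954] [0.903 0.077 0.422] 0.0009 2596 tilt 25.0 yaw 4.9 lat [-0.0502  0.049 ] mid -0.0006
gap 0.0085
s est 0.0277
t 16.675 pos [0.6186 0.1747 0.1558] zax [ 0.e+00  1.e-04 -1.e+00] head 3.8 move [-0.0006 -0.0206 -0.0307] roll -0.8 F [-0.09 -0.29 -0.41] w 0.254 g 0.0
```

Released; it leans at 25.0°, flush against the uprights. I retreat straight up and check.

Request:
step_arm(
  commands=[
    {"fingers": 0.4, "dx": 0, "dy": 0, "dz": -0.01, "roll": 0},
    {"fingers": 0.4, "dx": 0, "dy": 0, "dz": -0.03, "roll": 0},
    {"fingers": 0.4, "dx": 0, "dy": 0, "dz": -0.06, "roll": 0},
    {"fingers": 0.4, "dx": 0, "dy": 0, "dz": -0.1, "roll": 0},
    {"fingers": 0.4, "dx": 0, "dy": 0, "dz": -0.14, "roll": 0},
    {"fingers": 0.4, "dx": 0, "dy": 0, "dz": -0.15, "roll": 0},
    {"fingers": 0.4, "dx": 0, "dy": 0, "dz": -0.15, "roll": 0},
    {"fingers": 0.4, "dx": 0, "dy": 0, "dz": -0.15, "roll": 0},
  ],
)

```text
time: 17.68
tool_pos: [0.6176, 0.1743, 0.3039]
tcp_rot: [-2.146, -2.293, 0.004]
wrist_force: [-0.7, -0.0, -0.6]
width: 0.303
grip_force: 0.0
```

```bash
python3 - <<'E'
from h import *
im,d=read_camera("scene");P=pts("scene",d);cv2.imwrite("pics/scene7.png",im)
m=(P[...,2]>.07)&(P[...,2]<.15)&(abs(P[...,0]-.64)<.06)&(abs(P[...,1]-.178)<.065)&(d>0)
c,n,sd,k=plane(P[m]);print(c.round(4),n.round(3),k,((c-[.6396,.1801,.0981])@np.array([.903,.073,.4226])).round(4))
goto(.6,.17,.3,4)
E
```

```text
[0.643  0.1785 0.1111] [0.903 0.077 0.423] 2600 0.0085
t 17.725 pos [0.6176 0.1744 0.3036] zax [-3.5e-03 -8.0e-04 -1.0e+00] head 3.8 move [-0.0032 -0.0178  0.0036] roll -0.2 F [-0.66  0.07  0.2 ] w 0.301 g 0.0
```

View pics/scene7.png

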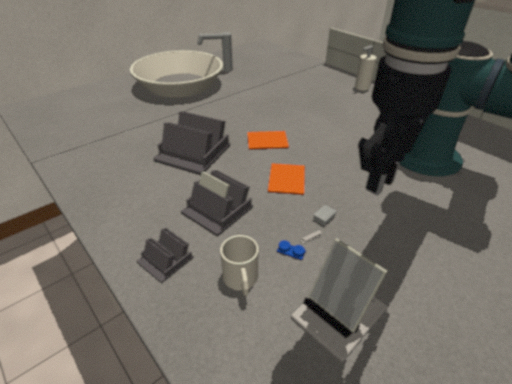

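The mirror leans on the stand at (345,285), the cover is still in the rack at (215,185), the bystanders have not moved, and the gripper is clear.

```bash
python3 -c "
from workcell import *
print(finish_job())"
```

```text
the job is handed in; nothing more can be done
None
```

The mirror is on the stand, leaning 25° flush against the uprights, centred within the roughly 2 mm camera calibration. I let go only after feeling the ledge, at about 18 s of the 48 s, and the cover and other things were not moved. One departure: it slipped from 25° to about 17° in the grip after leaving the slot, so I pressed its lower edge against the uprights (about 7 N at most) to restore the lean before lowering it.

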